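# Release the cam lock and push the clamp slide home on a copper disc

## Robot

A 6-joint arm with a two-finger parallel gripper is mounted at the origin on the work surface. World frame = base frame: x ahead of the robot, y to its left, z up, the work surface at z = 0. Lengths are in mm, angles in rad, forces in N, time in s.
With the tool pointing down it reaches from about 400 to 925 mm from the base axis. Payload 12.5 kg.
Tool frame: the origin (TCP) lies at the very end of the fingers, on their centre line; the grasp point (between the pads) lies 19 mm behind it (env.grasp_offset is the distance from the TCP to the grasp point, in mm); z points along the fingers, y is the direction in which the jaws open and shut (so a half turn about z gives the same grasp; the last joint's range is limited). The gripper opens to 95 mm and grips with 3 to 60 N. Pads are 20 mm wide; open, the fingers measure 119 mm over their backs; the gripper's body (75 mm by 180 mm) begins 59 mm behind the grasp point.
Start: joints at [-1.326, 0.491, 1.559, -0, 1.092, -0.106], TCP at [214.804, -586.946, 214.661] pointing down, gripper open.
Joint ranges: [-3.1, 3.1], [-0.84, 2.19], [0.05, 2.79], [-1.13, 4.28], [0.06, 2.93], [-2.69, 2.69]. Speed limits (rad/s): [2.22, 2.22, 2.79, 3.14, 3.14, 3.14].

## Interface

Orientations are given as [roll, pitch, yaw] about the fixed x, y, z axes, in that order (R = Rz(yaw) Ry(pitch) Rx(roll)).
In Python, from cell import env gives the robot as it stands. The module is installed in compiled form; this text tells all that it offers.
- The arm moves only by the shell command python3 -m pendant 'ROWS'. ROWS is JSON, one flat list of numbers, 5 for each row, row after row: the shift along the tool's x, y, z as a fraction of full scale, then the turn about the tool's z as a fraction of full scale, then the gripper's target within -1 to 1 (shut at 1, half-way at 0, fully open at -1). In form: [x, y, z, turn, grip, x, y, z, turn, grip, ...]. A call has 1 to 10 rows; each row shifts and turns the commanded pose from where the row before left it, along the tool's axes as they then stand; what a row does not reach is not made up. Full scale, the value 1, is 0.4 m for a shift and 180 degrees for a turn. A row lasts 1/8 s, in which the tool goes at most 62.5 mm and 10.7 degrees, less where a joint would pass 70% of its speed; a pose out of reach is approached as far as the arm can. A call with a number of a shift or a turn outside -1 to 1 is refused whole. A call with a gripper value outside its range is refused whole. The fingers move at their own pace and stop on an object; the grip force is fixed at half the most. Time passes only in rows, so rows that do not move let the fingers close. It gives the time, the measured TCP pose, the force and the opening at its end, in the units of the state.
- env.state(): the state, without advancing time (a new reading comes with each control period).
- env.read_camera(name): name is "side" or "top" or "wrist"; returns the picture (384x512x3 uint8, red, green, blue); there is no depth.
- env.camera_model(name): a dict with "fx", "fy", "cx", "cy" (pixels), "view" (4x4, takes a point from world to camera coordinates); the wrist camera has in their place "tool_from_camera" (4x4, takes a point from camera to tool coordinates, whose origin is the TCP and whose axes are the flange's). Camera axes: x right, y down, z forward; pixel columns grow to the right and rows downward; lengths in mm; the calibration is good to about 2 mm. A picture is of the moment at which its call begins: read the wrist's pose just before it. camera_model takes no time and is no camera call.
- env.job_done(): hands the job in, once; it reports no verdict.
Trained networks look in the newest picture that a camera, given by its name, has taken for a name from the list of things; names that differ only in an ending like _2 or _b are one class to them, and where a whole thing is asked for, a point or a joint stands for the part that bears it (a point fixed in the world has none). Each returns a list of dicts, best first, with "confidence" (0 to 1); they miss things now and then, are a little off and sometimes report something else, mostly with a low value. They report only what shows in the picture. A call takes as long as a camera call. They do not tell look-alikes from the thing itself.
- env.masks_of(thing, camera): "region" (384x512 bool, what is visible of it).
- env.landmark_of(thing, camera): "xyz" ([x, y, z] in mm, in world coordinates, good to about 4 mm: a listed point, or the origin of a listed thing).
The state is a dict: "t": time; "joints": joint angles; "qvel": joint speeds; "tau": joint torques, N m; "eef_pos": TCP position; "tcp_rot": TCP orientation; "ft_force": force on the tool from outside, world axes, zero at the start; "moment": the same for the moment, N m; "opening": opening from 0.0 (shut) to 1.0 (fully open).
Only numpy, scipy, OpenCV 4.12 (cv2) and the standard library are available. Lean on these libraries where they do the work, as an engineer would, in place of code of your own. Each camera call takes 0.05 s, during which the arm holds its last target.

## Task

In the holding fixture on the silversmith's bench, first push the cam's lever round with the fingertips, by the outer left side, to the cam's low point, so that the lever points straight away from the push plate along the slide's travel. Only then push the slide forward by its upright plate until it is fully home and holds the copper disc against the end stop. Lift nothing, let only the slide touch the disc, leave the other things on the bench alone, and withdraw at the end.

Things in the scene. Friction and masses are not known exactly. Their poses are not given: they have to be found in the camera images.
- fixture: Fixed steel fixture, base 245 x 185 x 15 mm. Origin on the bench under the slide's centreline, level with the cam pivot; x is the slide's forward travel (roughly away from the robot), y left, z up. Base: x -120 to 125, y -55 to 130 mm. Rails 12 mm high at y = -40 and 40; end stop's face at x = 100, top z = 40; an 8 mm pin at (45, 64), top z = 65, marks the end of the lever's turn.
- cam (a joint): Angle of the eccentric cam (steel disc 56 mm across, top z = 48 mm, pivot 18 mm off its centre). 0: lever and high point to the fixture's -x, blocking the slide's cross bar. Grows clockwise from above: pi/2 lever to +y (left), pi = low point, lever to +x; stop at 3.2. Starts at 0.4 to 1.0. Stays where left; turning takes 0.35 N m (6 N at 60 mm).
- cam_pivot (a point): Point on the cam's upright pivot axis, at the lever's mid height (66 mm above the bench), at (0, 75) mm in the fixture's frame
- lever_end (a point): Middle of the lever's end, 95 mm from the pivot axis, 66 mm above the bench. The lever is a straight level bar on edge, 14 mm wide, z = 52 to 80 mm, running radially from the hub (26 mm across) on the cam's high side; it turns with the cam. Under its sweep nothing is higher than the cross bar (48 mm).
- slide (a joint): Forward travel of the aluminium slide, m: starts back at 0 to 0.001; 0.036 is fully home, disc at the stop. Block 66 mm wide, top z = 34 mm, front face at fixture x = 0 when back. Friction 4 N, stays where left. Its cross bar (the cam's follower; top z = 48 mm, y -20 to 105, x -61 to -47 mm when back) can pass its whole way only with the cam at its low point.
- push_face (a point): Middle of the rear (robot side) face of the slide's upright push plate; the face looks to -x of the fixture. Plate 44 mm wide, 12 mm thick, from z = 34 to 90 mm; this point is at z = 65 mm, and at (-96, 0) mm in the fixture's frame when the slide is back.
- disc: Loose copper disc, 64 mm across, 8 mm thick, lying on the base plate (z = 15 mm) between the rails, between the slide's front face and the end stop. Origin under its centre. When clamped its centre is at x = 68 mm in the fixture's frame.
- beaker: a bystander: open steel beaker, 60 mm across, 75 mm tall, beside the fixture on its right; origin under its centre
- file_handle: a bystander: turned wooden file handle standing on end, 34 mm across, 90 mm tall, beside the fixture on its right towards the robot; origin under its centre
- jar: a bystander: closed amber glass jar, 48 mm across, 60 mm tall, on the fixture's left beyond the lever's sweep; origin under its centre
- doming_stake: a bystander: mushroom-shaped steel stake, 56 mm across, 70 mm tall, standing beyond the fixture's end stop; origin under its centre
- hammer: a bystander: hammer lying on the bench far to the right, 250 mm long; origin under its middle
- bowl: a bystander: open copper bowl, 110 mm across, 45 mm tall, far to the left; origin under its centre
- spare_ring: a bystander: flat brass ring, 70 mm across, 12 mm tall, to the left; origin under its centre
Mind the look-alikes: they are no part of the job. There is more than one size of the disc; the one meant has the size given above.

How it is judged:
By the outcome, as a careful person would: the job done as asked, in the order asked, and still so for the second after the job is handed in, with the robot touching nothing.
It also fails if it takes over 51 s, if anything falls off the work surface, if the arm or the gripper's body presses on something with over 40 N, if the wrist force passes 120 N, or if a joint passes its speed limit or range.

## Working session

There is one attempt and no reset: what is moved stays moved. The work goes in short steps, Python scripts to look and compute and a shell command to move; the robot and the scene stay as the last step left them, time stands still between calls to the robot, and variables do not carry over. Pictures are saved under pics/ and viewed, and the job is handed in when it is done.

```bash
mkdir -p pics; ls; cat > h.py <<'E'
from cell import env
import numpy as np, cv2
def save(cam,fn):
    im=env.read_camera(cam); cv2.imwrite(fn,cv2.cvtColor(im,cv2.COLOR_RGB2BGR)); return im
E
python3 - <<'E'
from h import *
print(env.state())
save('top','pics/top0.png'); save('side','pics/side0.png')
for c in ('top','side'):
    for t in ('fixture','cam_pivot','lever_end','push_face','disc','jar','beaker','file_handle','doming_stake'):
        r=env.landmark_of(t,c)
        print(c,t,[(np.round(x['xyz']).tolist(),round(x['confidence'],2)) for x in r[:3]])
print(env.state()['t'])
E
```

```text
pics
{'t': 0.0, 'joints': array([-1.32565147e+00,  4.91538381e-01,  1.55946329e+00,  4.55245842e-07,
        1.09167820e+00, -1.05600492e-01]), 'qvel': array([-0.00085427, -0.0010162 , -0.00019956, -0.00059545,  0.00042156,
       -0.00018213]), 'tau': array([ 5.59303444e-03, -6.12628913e+01, -2.58174938e+01,  6.94465055e-02,
        4.82749532e-02, -1.12063549e-04]), 'eef_pos': array([ 214.70993724, -586.70092108,  214.07013453]), 'tcp_rot': array([-3.14051154e+00, -1.14998805e-04,  3.50745078e-01]), 'ft_force': array([ 0.57344784, -0.47820455,  0.11605853]), 'moment': array([-0.00925028,  0.02835007, -0.0091306 ]), 'opening': 0.9957044489436967}
top fixture [([568.0, -123.0, 1.0], 0.78), ([601.0, -123.0, 18.0], 0.73)]
top cam_pivot [([557.0, -52.0, 67.0], 0.77)]
top lever_end [([502.0, 24.0, 66.0], 0.55)]
top push_face [([469.0, -126.0, 68.0], 0.72)]
top disc [([769.0, 71.0, -5.0], 0.71), ([602.0, -122.0, 14.0], 0.6), ([727.0, -233.0, 0.0], 0.44)]
top jar [([557.0, 98.0, 2.0], 0.68), ([437.0, -521.0, 6.0], 0.43)]
top beaker [([561.0, -242.0, 2.0], 0.71)]
top file_handle [([473.0, -243.0, 2.0], 0.41)]
top doming_stake [([744.0, -108.0, -5.0], 0.69), ([568.0, -123.0, -1.0], 0.43)]
side fixture [([564.0, -123.0, -5.0], 0.96)]
side cam_pivot [([561.0, -47.0, 68.0], 0.69), ([560.0, 102.0, 1.0], 0.38)]
side lever_end [([498.0, 25.0, 69.0], 0.78)]
side push_face [([469.0, -136.0, 64.0], 0.83)]
side disc [([768.0, 76.0, 4.0], 0.86), ([607.0, -122.0, 15.0], 0.73), ([413.0, 403.0, 1.0], 0.51)]
side jar [([562.0, 105.0, 0.0], 0.62)]
side beaker [([568.0, -239.0, 3.0], 0.86)]
side file_handle [([471.0, -246.0, -1.0], 0.51)]
side doming_stake [([735.0, -104.0, 0.0], 0.53)]
1.0
```

View pics/top0.png

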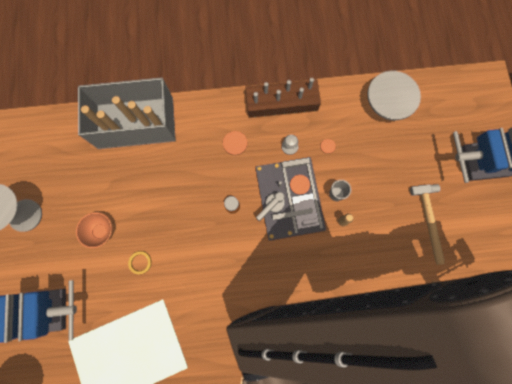

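View pics/side0.png

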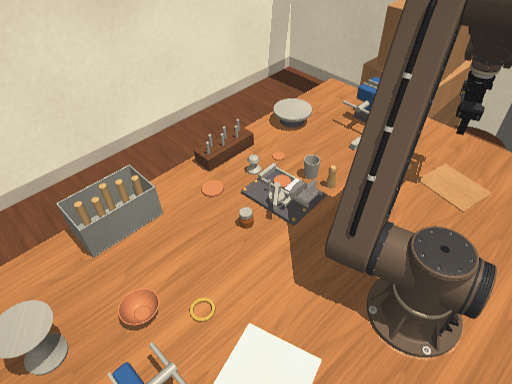

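The top image shows the fixture at about (290,200), with its lever pointing down-left to (262,215). The disc inside it is at (300,184). The look-alike discs lie outside it at (235,143) and (328,146). Next I'll overlay the fixture model to refine its pose.

```bash
cat >> h.py <<'E'
def proj(cam,P):
    m=env.camera_model(cam); V=np.array(m['view']); P=np.atleast_2d(P).astype(float)
    c=P@V[:3,:3].T+V[:3,3]
    return np.c_[m['fx']*c[:,0]/c[:,2]+m['cx'], m['fy']*c[:,1]/c[:,2]+m['cy']]
def fw(pose,P):
    x,y,a=pose; P=np.atleast_2d(P).astype(float)
    return np.c_[x+P[:,0]*np.cos(a)-P[:,1]*np.sin(a), y+P[:,0]*np.sin(a)+P[:,1]*np.cos(a),P[:,2]]
def overlay(cam,im,pose,cam_ang,s,fn,box,k):
    x0,y0,x1,y1=box
    big=cv2.resize(cv2.cvtColor(im,cv2.COLOR_RGB2BGR)[y0:y1,x0:x1],None,fx=k,fy=k,interpolation=cv2.INTER_CUBIC)
    def pl(P,col,closed=True):
        q=((proj(cam,fw(pose,P))+0.5-[x0,y0])*k).astype(np.int32); cv2.polylines(big,[q],closed,col,1)
    pl([[-120,-55,15],[125,-55,15],[125,130,15],[-120,130,15]],(0,255,0))
    pl([[-96+s,-22,90],[-84+s,-22,90],[-84+s,22,90],[-96+s,22,90]],(0,255,255))
    d=np.array([-np.cos(cam_ang),np.sin(cam_ang)]); n=np.array([-d[1],d[0]]); p=np.array([0,75])
    pl([[*(p+d*a+n*b),80] for a,b in((0,-7),(95,-7),(95,7),(0,7))],(255,0,255))
    pl([[45+4*np.cos(t),64+4*np.sin(t),65] for t in np.linspace(0,6.3,12)],(255,255,0))
    cv2.imwrite(fn,big)
E
python3 - <<'E'
from h import *
pose=(566,-124,0.09)
overlay('top',cv2.cvtColor(cv2.imread('pics/top0.png'),4),pose,0.99,0,'pics/ot0.png',(225,130,355,250),6)
overlay('side',cv2.cvtColor(cv2.imread('pics/side0.png'),4),pose,0.99,0,'pics/os0.png',(225,140,355,230),6)
E
```

```text
(no output)
```

View pics/ot0.png

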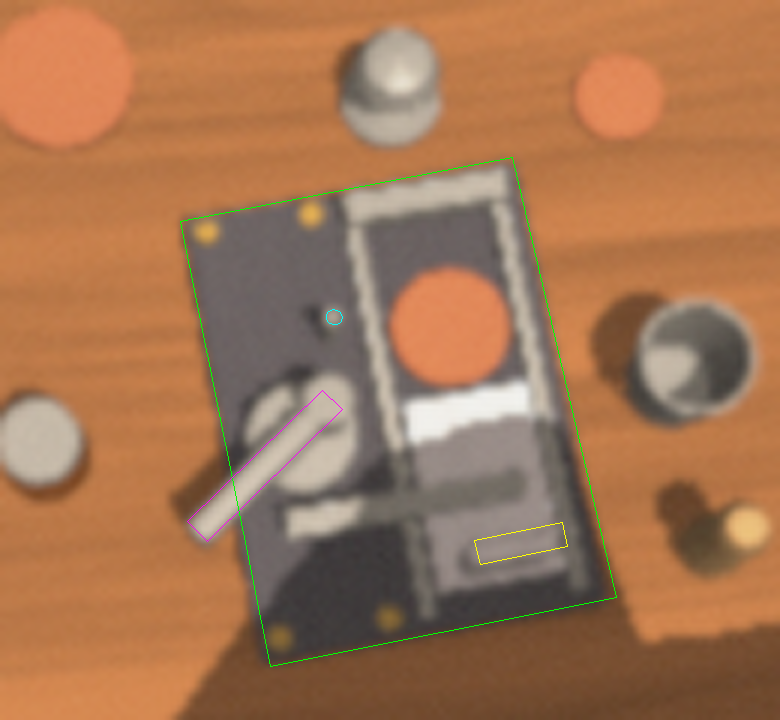

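View pics/os0.png

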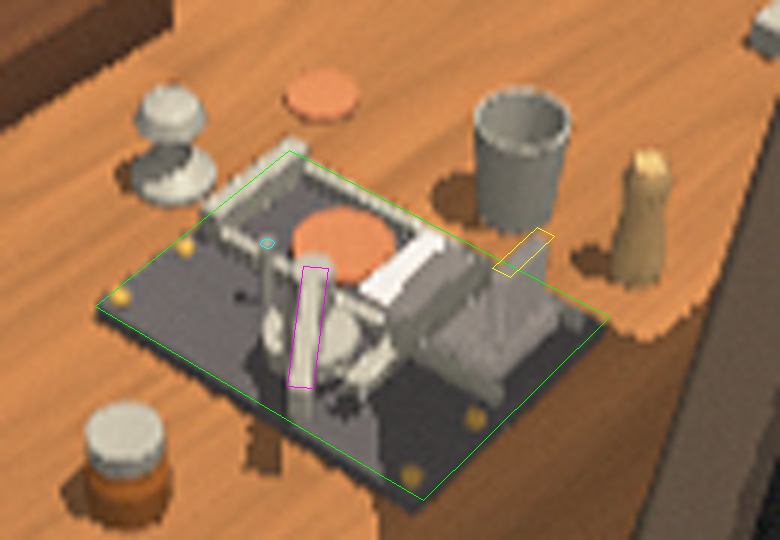

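The model overlay matches both pictures to 2–3 mm: pose (566,-124), yaw 0.09, cam about 0.99. The clamp disc is the ~64 mm one between the rails at top-view pixel (300,184). The lever's trailing side is clear to reach. I'll shut the fingers and turn the tool first.

```bash
python3 -m pendant '[0,0,0,-0.059,1, 0,0,0,-0.059,1, 0,0,0,-0.059,1, 0,0,0,-0.059,1, 0,0,0,-0.059,1, 0,0,0,-0.059,1, 0,0,0,-0.059,1, 0,0,0,-0.059,1, 0,0,0,-0.059,1, 0,0,0,-0.059,1]'
cat >> h.py <<'E'
def pr():
    s=env.state(); print('t',round(s['t'],2),'pos',np.round(s['eef_pos'],1),'rot',np.round(s['tcp_rot'],3),'F',np.round(s['ft_force'],1),'op',round(s['opening'],2)); return s
def delta(target,yaw=None):
    from scipy.spatial.transform import Rotation as R
    s=pr(); r=s['tcp_rot']; y=r[2]; d=np.array(target)-s['eef_pos']
    t=R.from_euler('xyz',[np.pi,0,y]).as_matrix().T@d
    print('target',np.round(target,1),'tool shift mm',np.round(t,1),'frac',np.round(t/400,4), 'turn' , None if yaw is None else round(-(yaw-y)/np.pi,4))
def lev(a,r,off,z,pose=(566,-124,0.09)):
    d=np.array([-np.cos(a),np.sin(a)]); dp=np.array([np.sin(a),np.cos(a)])
    q=np.array([0,75])+r*d-off*dp
    return fw(pose,[[*q,z]])[0]
E
python3 -c "
from h import *
delta(lev(.99,75,36,130),2.24)"
```

```text
t: 2.25
eef_pos: [214.8, -586.9, 214.7]
tcp_rot: [3.142, 0.0, 2.21]
ft_force: [0.2, -0.1, -0.1]
opening: 0.023
t 2.25 pos [ 214.8 -586.9  214.7] rot [3.142 0.    2.21 ] F [ 0.2 -0.1 -0.1] op 0.02
target [484.4 -12.9 130. ] tool shift mm [299.6 558.9  84.7] frac [0.749  1.3973 0.2117] turn -0.0094
```

```bash
python3 -m pendant '[0.057,0.107,0,0,1,0.057,0.107,0,0,1,0.057,0.107,0,0,1,0.057,0.107,0,0,1,0.057,0.107,0,0,1,0.057,0.107,0,0,1,0.057,0.107,0,0,1,0.057,0.107,0,0,1,0.057,0.107,0,0,1,0.057,0.107,0,0,1]'
python3 -c "
from h import *
delta(lev(.99,75,36,130),2.24)"
```

```text
t: 3.5
eef_pos: [425.4, -148.4, 214.9]
tcp_rot: [3.141, 0.001, 2.204]
ft_force: [0.4, -0.3, 0.0]
opening: 0.004
t 3.5 pos [ 425.4 -148.4  214.9] rot [3.141e+00 1.000e-03 2.204e+00] F [ 0.4 -0.3  0. ] op 0.0
target [484.4 -12.9 130. ] tool shift mm [ 74.2 127.8  84.9] frac [0.1855 0.3195 0.2122] turn -0.0114
```

```bash
python3 -m pendant '[0.058,0.104,0,-0.005,1,0.058,0.104,0,-0.005,1,0.058,0.104,0,0,1,0,0,0.06,0,1,0,0,0.06,0,1,0,0,0.06,0,1,0,0,0,0,1,0,0,0,0,1]'
python3 - <<'E'
from h import *
delta(lev(.99,75,36,130),2.24)
im=save('top','pics/top1.png'); cv2.imwrite('pics/top1c.png',cv2.resize(cv2.imread('pics/top1.png')[130:250,225:355],None,fx=5,fy=5))
im=save('side','pics/side1.png'); cv2.imwrite('pics/side1c.png',cv2.resize(cv2.imread('pics/side1.png')[110:250,205:375],None,fx=4,fy=4))
E
```

```text
t: 4.5
eef_pos: [482.5, -19.0, 143.4]
tcp_rot: [3.141, 0.001, 2.236]
ft_force: [-0.0, 0.7, 0.1]
opening: 0.005
t 4.5 pos [482.5 -19.  143.4] rot [3.141e+00 1.000e-03 2.236e+00] F [-0.   0.7  0.1] op 0.01
target [484.4 -12.9 130. ] tool shift mm [ 3.6  5.3 13.4] frac [0.009  0.0133 0.0335] turn -0.0014
```

View pics/side1c.png

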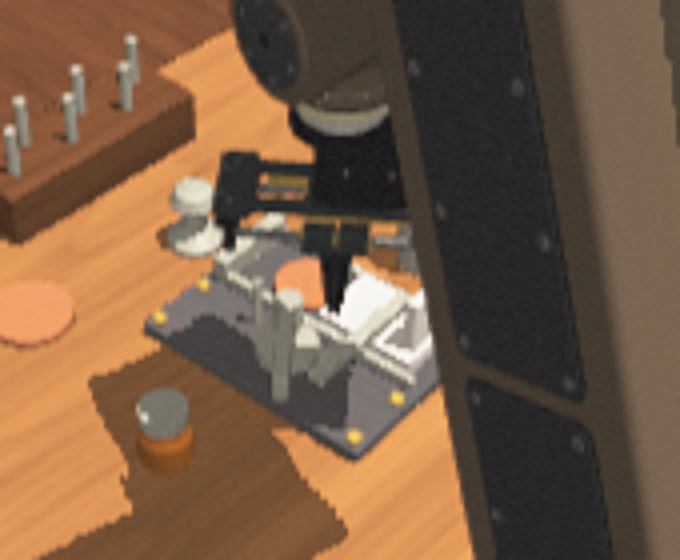

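The side view shows the closed fingertips above the fixture at about (289,186), on the robot side of the lever. Clear to descend beside the lever.

```bash
python3 -m pendant '[0.009,0,0.06,0,1,0,0,0.06,0,1,0,0,0.06,0,1,0,0,0.034,0,1,0,0,0,0,1,0,0,0,0,1]'
python3 - <<'E'
from h import *
delta(lev(.99,75,19,57),2.24)
E
```

```text
t: 5.35
eef_pos: [480.3, -16.2, 57.8]
tcp_rot: [3.141, 0.001, 2.236]
ft_force: [-0.1, -0.4, -1.2]
opening: 0.006
t 5.35 pos [480.3 -16.2  57.8] rot [3.141e+00 1.000e-03 2.236e+00] F [-0.1 -0.4 -1.2] op 0.01
target [497.8  -2.4  57. ] tool shift mm [ 0.1 22.3  0.8] frac [0.0003 0.0557 0.002 ] turn -0.0013
```

```bash
python3 -m pendant '[0,0.02,0,0,1,0,0.02,0,0,1,0,0.008,0,0,1,0,0.005,0,0,1,0,0.005,0,0,1,0,0,0,0,1]'
python3 - <<'E'
from h import *
delta(lev(.99,75,19,57),2.24)
E
```

```text
t: 6.1
eef_pos: [498.1, -1.8, 57.0]
tcp_rot: [-3.141, 0.0, 2.236]
ft_force: [0.6, -0.6, -0.4]
opening: 0.0
t 6.1 pos [498.1  -1.8  57. ] rot [-3.141  0.     2.236] F [ 0.6 -0.6 -0.4] op 0.0
target [497.8  -2.4  57. ] tool shift mm [-0.2 -0.7 -0. ] frac [-0.0006 -0.0017 -0.    ] turn -0.0013
```

```bash
python3 -m pendant '[0.004,0.02,0,0.0333,1,0.004,0.02,0,0.0333,1,0.004,0.02,0,0.0333,1,0.004,0.02,0,0.0333,1,0.004,0.02,0,0.0333,1]'
cat >> h.py <<'E'
def local(pose=(566,-124,0.09)):
    s=pr(); y=s['tcp_rot'][2]; p=fw(pose,[[0,75,0]])[0]; v=s['eef_pos'][:2]-p[:2]
    u=np.array([np.cos(y),np.sin(y)]); w=np.array([np.sin(y),-np.cos(y)])
    print('a_tool',round(pose[2]+np.pi-y,3),'r',round(v@u,1),'off',round(v@w,1),'Ft(x,y)',np.round([s['ft_force'][:2]@u,s['ft_force'][:2]@w],1))
E
python3 -c "
from h import *
local()"
```

```text
t: 6.72
eef_pos: [529.0, 22.8, 56.8]
tcp_rot: [-3.139, -0.0, 1.709]
ft_force: [-4.8, 0.1, 3.2]
opening: 0.004
t 6.72 pos [529.   22.8  56.8] rot [-3.139 -0.     1.709] F [-4.8  0.1  3.2] op 0.0
a_tool 1.522 r 75.6 off -20.0 Ft(x,y) [ 0.7 -4.7]
```

Tracking well, with about 5 N of push. Continuing the arc.

```bash
python3 -m pendant '[0.004,0.02,0,0.0333,1,0.004,0.02,0,0.0333,1,0.004,0.02,0,0.0333,1,0.004,0.02,0,0.0333,1,0.004,0.02,0,0.0333,1,0.004,0.02,0,0.0333,1,0.004,0.02,0,0.0333,1,0.004,0.02,0,0.0333,1]'
python3 -c "
from h import *
local()"
```

```text
t: 7.72
eef_pos: [593.0, 21.7, 56.8]
tcp_rot: [-3.14, 0.0, 0.872]
ft_force: [-2.0, 5.1, 1.4]
opening: 0.002
t 7.72 pos [593.   21.7  56.8] rot [-3.14   0.     0.872] F [-2.   5.1  1.4] op 0.0
a_tool 2.359 r 76.1 off -19.8 Ft(x,y) [ 2.6 -4.8]
```

```bash
python3 -m pendant '[0.004,0.02,0,0.0333,1,0.004,0.02,0,0.0333,1,0.004,0.02,0,0.0333,1,0.004,0.02,0,0.0333,1,0.004,0.02,0,0.0333,1,0,0,0,0,1,0,0,0,0,1]'
python3 - <<'E'
from h import *
local()
im=save('top','pics/top2.png'); overlay('top',im,(566,-124,0.09),2.9,0,'pics/ot2.png',(225,130,355,250),6)
for c in('top','side'):
    save(c,'pics/%s2.png'%c); print(c,[(np.round(x['xyz'],1).tolist(),round(x['confidence'],2)) for x in env.landmark_of('lever_end',c)])
E
```

```text
t: 8.6
eef_pos: [624.0, -5.3, 56.9]
tcp_rot: [3.141, 0.0, 0.355]
ft_force: [-0.5, -0.5, 1.0]
opening: 0.006
t 8.6 pos [624.   -5.3  56.9] rot [3.141 0.    0.355] F [-0.5 -0.5  1. ] op 0.01
a_tool 2.877 r 76.0 off -18.8 Ft(x,y) [-0.7  0.3]
top [([526.2, 526.5, 1.5], 0.16)]
side [([649.1, -13.2, 67.1], 0.8)]
```

View pics/ot2.png

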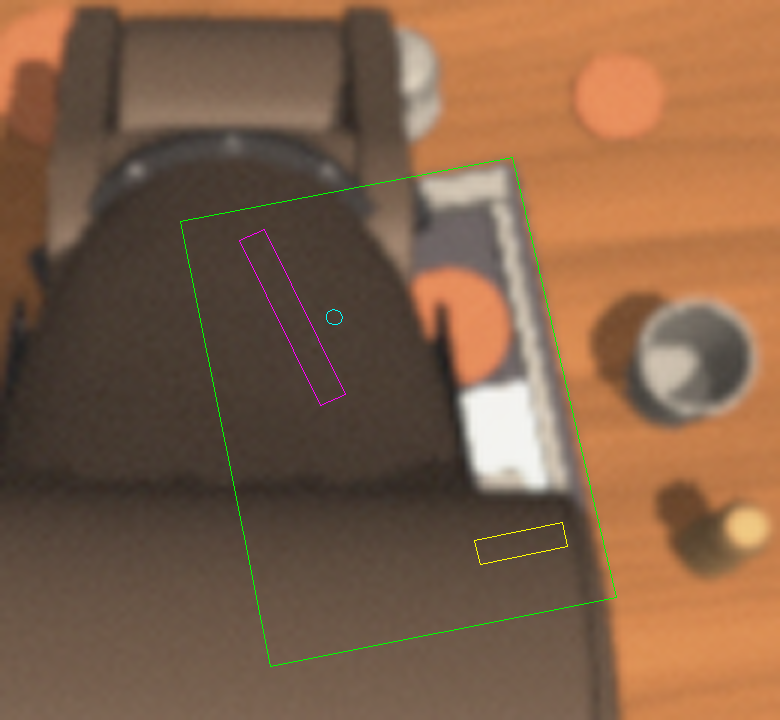

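```bash
python3 -m pendant '[0.003,0.016,0,0.0266,1,0.003,0.016,0,0.0266,1,0.002,0.011,0,0.018,1,0.001,0.007,0,0.0125,1,0,0,0,0,1,0,0,0,0,1]'
python3 - <<'E'
from h import *
local()
im=save('side','pics/side3.png'); overlay('side',im,(566,-124,0.09),3.14,0,'pics/os3.png',(225,140,355,230),6)
print([(np.round(x['xyz'],1).tolist(),round(x['confidence'],2)) for x in env.landmark_of('lever_end','side')])
E
```

```text
t: 9.6
eef_pos: [632.9, -23.5, 57.1]
tcp_rot: [3.141, -0.0, 0.091]
ft_force: [1.8, 2.8, 0.6]
opening: 0.004
t 9.6 pos [632.9 -23.5  57.1] rot [ 3.141 -0.     0.091] F [1.8 2.8 0.6] op 0.0
a_tool 3.141 r 75.7 off -19.0 Ft(x,y) [ 2.1 -2.6]
[([654.3, -37.7, 64.2], 0.74)]
```

View pics/os3.png

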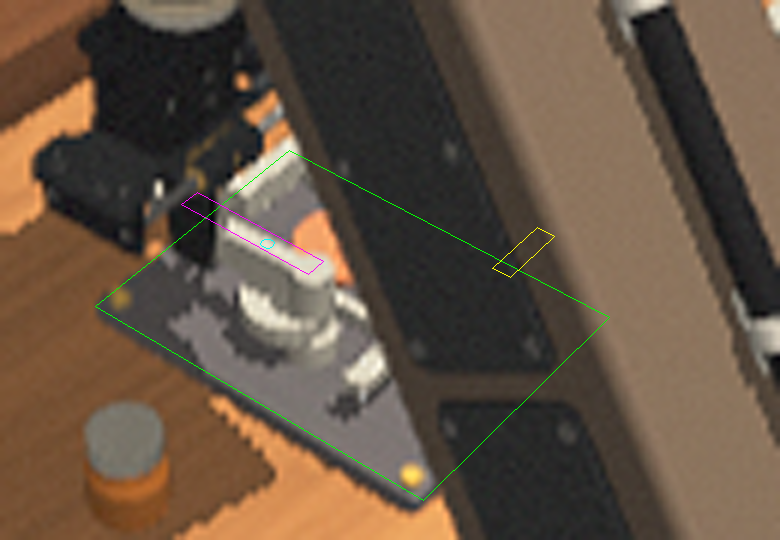

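```bash
python3 -m pendant '[0,-0.03,0,0,1,0,-0.035,0,0,1,0,0,-0.1,0,1,0,0,-0.1,0,1,0,0,-0.1,0,1,0,0,0,0,1]'
python3 - <<'E'
from h import *
delta(fw((566,-124,.09),[[-130,0,177]])[0],.09)
E
```

```text
t: 10.45
eef_pos: [631.4, 3.1, 180.1]
tcp_rot: [3.14, -0.005, 0.091]
ft_force: [-0.0, 0.5, 0.4]
opening: 0.006
t 10.45 pos [631.4   3.1 180.1] rot [ 3.14  -0.005  0.091] F [-0.   0.5  0.4] op 0.01
target [ 436.5 -135.7  177. ] tool shift mm [-206.6  120.6    3.1] frac [-0.5165  0.3016  0.0077] turn 0.0002
```

```bash
python3 -m pendant '[-0.103,0.06,0,0,1,-0.103,0.06,0,0,1,-0.103,0.06,0,0,1,-0.103,0.06,0,0,1,-0.103,0.06,0,0,1,0,0,0,0,1,0,0,0,0,1]'
python3 - <<'E'
from h import *
delta(fw((566,-124,.09),[[-130,0,62]])[0],.09)
im=save('top','pics/top4.png'); overlay('top',im,(566,-124,0.09),3.1416,0,'pics/ot4.png',(225,130,355,250),6)
print([(np.round(x['xyz'],1).tolist(),round(x['confidence'],2)) for x in env.landmark_of('lever_end','top')])
im=save('side','pics/side4.png'); overlay('side',im,(566,-124,0.09),3.14,0,'pics/os4.png',(225,140,355,230),6)
for n in('lever_end','cam_pivot','push_face'):print([(np.round(x['xyz'],1).tolist(),round(x['confidence'],2)) for x in env.landmark_of(n,'side')])
E
```

```text
t: 11.32
eef_pos: [436.3, -135.3, 176.7]
tcp_rot: [-3.141, 0.0, 0.089]
ft_force: [0.2, -0.3, -0.0]
opening: 0.006
t 11.32 pos [ 436.3 -135.3  176.7] rot [-3.141  0.     0.089] F [ 0.2 -0.3 -0. ] op 0.01
target [ 436.5 -135.7   62. ] tool shift mm [  0.2   0.4 114.7] frac [0.0005 0.001  0.2867] turn -0.0002
[]
[([654.7, -37.3, 68.7], 0.73)]
[([555.4, -48.7, 63.4], 0.84)]
[([470.3, -132.6, 65.8], 0.96)]
```

View pics/ot4.png

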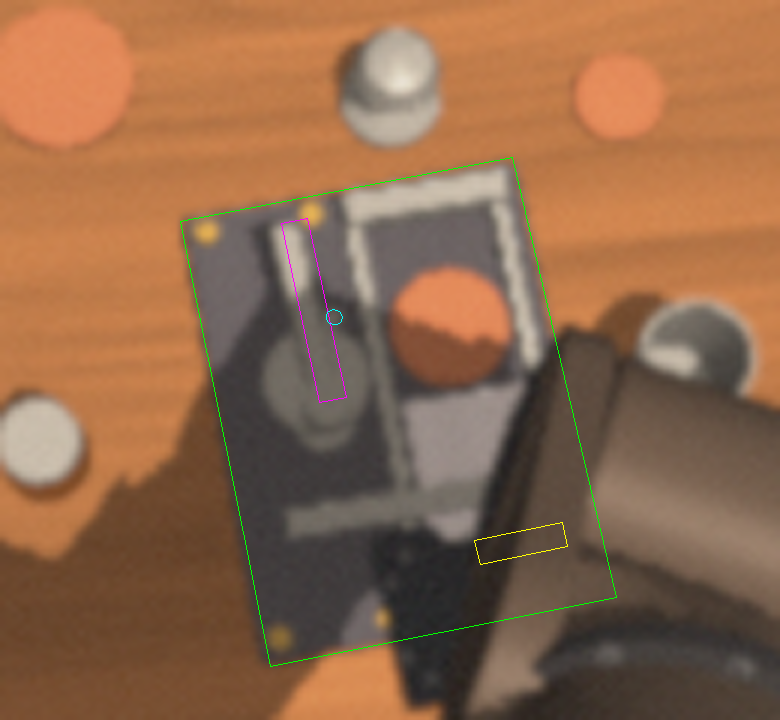

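View pics/os4.png

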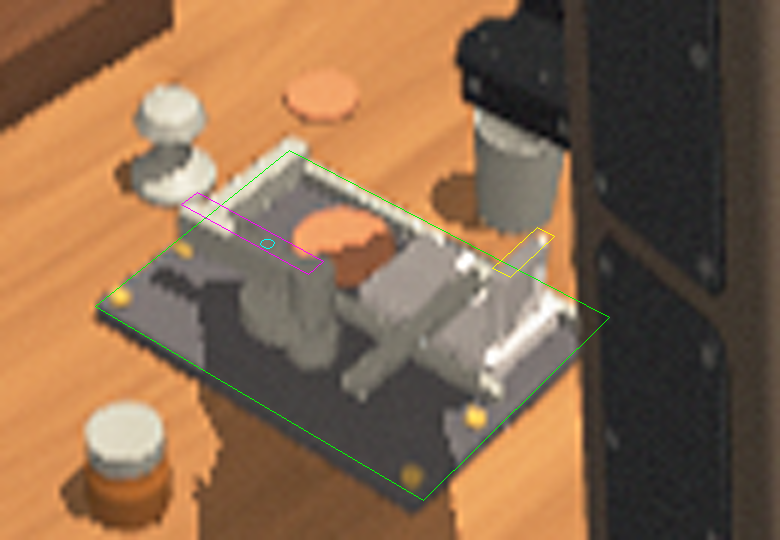

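The lever seems a few degrees short of straight in the top view. Enlarging to measure it.

```bash
python3 - <<'E'
from h import *
im=cv2.imread('pics/top4.png')
box=(262,160,302,215);x0,y0,x1,y1=box;k=14
c=im[y0:y1,x0:x1]; c=cv2.convertScaleAbs((255*(c/255.)**.55)); c=cv2.resize(c,None,fx=k,fy=k,interpolation=cv2.INTER_LANCZOS4)
c2=c.copy()
for a,col in((3.14,(255,0,255)),(3.05,(0,255,255))):
    d=np.array([-np.cos(a),np.sin(a)]);n=np.array([-d[1],d[0]]);p=np.array([0,75])
    q=((proj('top',fw((566,-124,.09),[[*(p+d*u+n*v),80] for u,v in((0,-7),(95,-7),(95,7),(0,7))]))+.5-[x0,y0])*k).astype(np.int32)
    cv2.polylines(c2,[q],True,col,1)
out=np.hstack([c,c2])
cv2.imwrite('pics/z4.png',cv2.resize(out,None,fx=.7,fy=.7,interpolation=cv2.INTER_AREA))
print(out.shape)
E
```

```text
(770, 1120, 3)
```

View pics/z4.png

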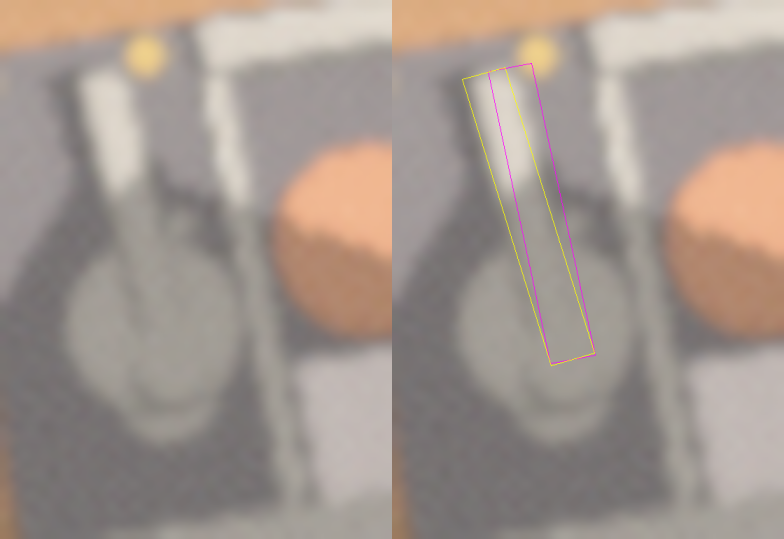

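```bash
python3 - <<'E'
from h import *
pr(); save('wrist','pics/w4.png')
m=env.camera_model('wrist'); print({k:np.round(np.array(v),2).tolist() for k,v in m.items()})
E
```

```text
t 11.62 pos [ 436.4 -135.2  176.8] rot [-3.142  0.     0.091] F [ 0.1  0.3 -0.5] op 0.0
{'fx': 323.29, 'fy': 323.29, 'cx': 256.2, 'cy': 189.22, 'tool_from_camera': [[-0.0, -0.96, -0.29, 81.21], [1.0, -0.0, -0.0, -0.3], [0.0, -0.29, 0.96, -170.87], [0.0, 0.0, 0.0, 1.0]]}
```

View pics/w4.png

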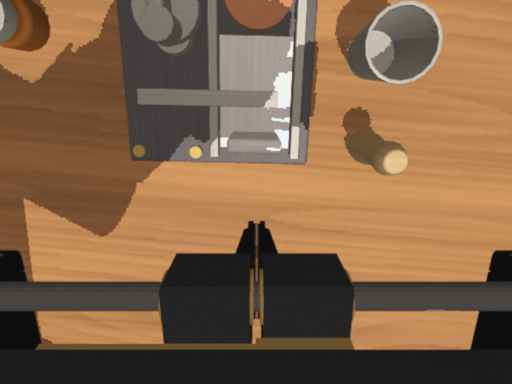

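The wrist view shows the fixture squarely, but the lever is cut off at the top (165,15). I'll shift forward to see all of it.

```bash
python3 -m pendant '[0.1,-0.05,-0.05,0,1,0.1,-0.05,-0.05,0,1,0.1,-0.04,0,0,1,0,0,0,0,1,0,0,0,0,1,0,0,0,0,1]' >/dev/null
cat >> h.py <<'E'
def wproj(s,P):
    from scipy.spatial.transform import Rotation as R
    m=env.camera_model('wrist'); T=np.array(m['tool_from_camera']); Rw=R.from_euler('xyz',s['tcp_rot']).as_matrix()
    q=(np.atleast_2d(P)-s['eef_pos'])@Rw; c=(q-T[:3,3])@T[:3,:3]
    return np.c_[m['fx']*c[:,0]/c[:,2]+m['cx'], m['fy']*c[:,1]/c[:,2]+m['cy']]
E
python3 - <<'E'
from h import *
s=pr(); im=save('wrist','pics/w5.png')
big=cv2.imread('pics/w5.png')
pose=(566,-124,.09)
def pl(P,col,closed=True): cv2.polylines(big,[(wproj(s,fw(pose,P))+.5).astype(np.int32)],closed,col,1)
pl([[-120,-55,15],[125,-55,15],[125,130,15],[-120,130,15]],(0,255,0))
pl([[0,68,80],[95,68,80],[95,82,80],[0,82,80]],(255,0,255))
cv2.imwrite('pics/w5o.png',big)
E
```

```text
t 12.43 pos [549.8 -69.4 217. ] rot [3.142 0.    0.089] F [ 0.1 -0.1  0. ] op 0.0
```

View pics/w5o.png

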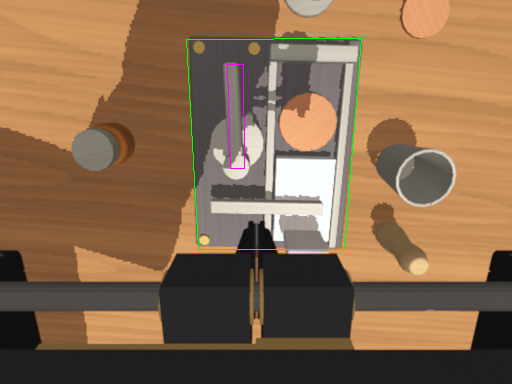

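View pics/w5.png

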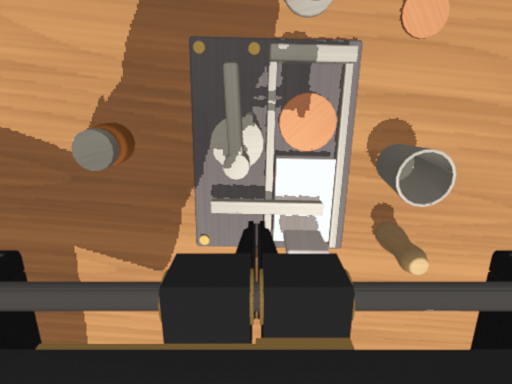

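```bash
python3 - <<'E'
import cv2,numpy as np
im=cv2.imread('pics/w5.png')
c=im[30:150,180:380]; c=np.uint8(255*(c/255.)**.6); c=cv2.resize(c,None,fx=4,fy=4,interpolation=cv2.INTER_CUBIC)
cv2.imwrite('pics/w5a.png',c)
c=im[140:260,180:380]; c=np.uint8(255*(c/255.)**.6); c=cv2.resize(c,None,fx=4,fy=4,interpolation=cv2.INTER_CUBIC)
cv2.imwrite('pics/w5b.png',c)
E
```

```text
(no output)
```

View pics/w5a.png

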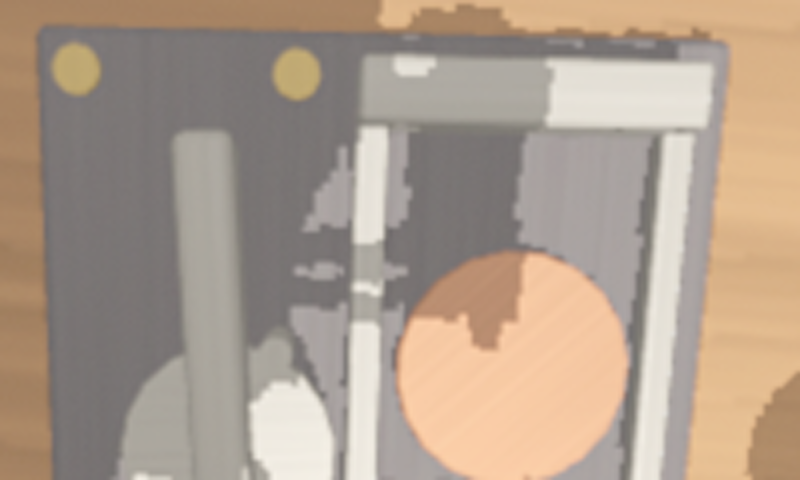

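View pics/w5b.png

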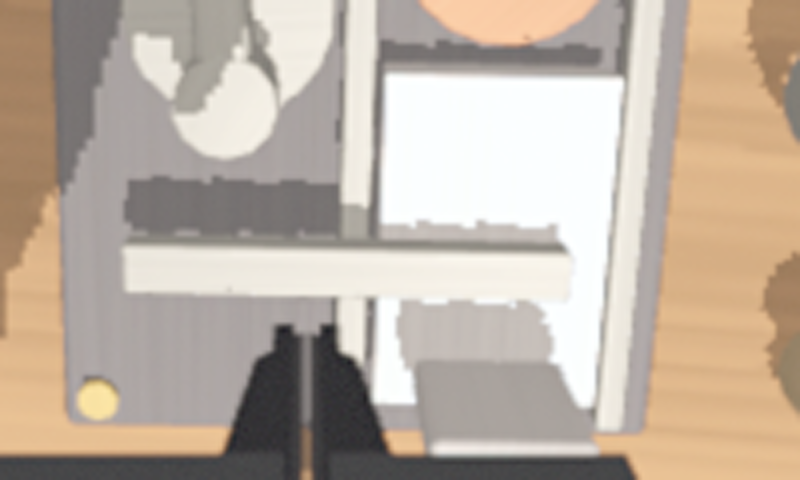

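```bash
python3 - <<'E'
from h import *
from scipy.optimize import least_squares
from scipy.spatial.transform import Rotation as R
s=env.state()
A=lambda u,v:[180+u/4-.375,30+v/4-.375]
B=lambda u,v:[180+u/4-.375,140+v/4-.375]
F=[([125,130,15],A(40,27)),([125,-55,15],A(728,42)),([-120,130,15],B(68,425)),([-120,-55,15],B(645,433)),
   ([-47,105,48],B(123,243)),([-47,-20,48],B(568,250)),([-61,105,48],B(125,292)),([-61,-20,48],B(570,300))]
P=np.array([f[0] for f in F],float); Q=np.array([f[1] for f in F])
L=np.array([A(172,140),A(233,140),A(193,470),A(247,470)])
m=env.camera_model('wrist');T=np.array(m['tool_from_camera'])
Rw=R.from_euler('xyz',s['tcp_rot']).as_matrix()
def pj(W,dr):
    c=((W-s['eef_pos'])@Rw-T[:3,3])@T[:3,:3]@R.from_rotvec(dr).as_matrix()
    return np.c_[m['fx']*c[:,0]/c[:,2]+m['cx'],m['fy']*c[:,1]/c[:,2]+m['cy']]
def res(v):
    pose=v[:3];a=v[3];dr=v[4:7]
    r=[(pj(fw(pose,P),dr)-Q).ravel()]
    d=np.array([-np.cos(a),np.sin(a)]);n=np.array([-d[1],d[0]]);p=np.array([0,75])+v[8]*n
    for side,(i,j) in ((7,(0,2)),(-7,(1,3))):
        e=pj(fw(pose,[[*(p+d*u+n*side),80] for u in(0,95)]),dr); t=e[1]-e[0];t/=np.linalg.norm(t)
        for k in(i,j): w=L[k]-e[0]; r.append([t[0]*w[1]-t[1]*w[0]])
    return np.concatenate(r+[dr/.01, [v[7]]*0,[v[8]/.5]])
f=least_squares(res,[566,-124,.09,3.14,0,0,0,0,0]); print(np.round(f.x,4)); print(np.round(f.fun,1))
E
```

```text
[ 5.636512e+02 -1.231626e+02  6.920000e-02  3.086300e+00 -6.800000e-03
 -3.000000e-04 -1.000000e-04 -8.844700e+00  6.980000e-02]
[-2.  -0.6  1.3 -0.7 -0.9  0.2 -0.2  0.9  0.3  0.4  1.3  0.8  0.  -0.1
 -0.2 -0.   0.3  0.4 -0.2 -0.7 -0.7 -0.  -0.   0.1]
```

```bash
python3 - <<'E'
import cv2,numpy as np
im=cv2.imread('pics/w5.png')
c=im[90:150,215:275]; c=np.uint8(255*(c/255.)**.5); c=cv2.resize(c,None,fx=10,fy=10,interpolation=cv2.INTER_CUBIC)
cv2.imwrite('pics/w5c.png',c)
E
```

```text
(no output)
```

View pics/w5c.png

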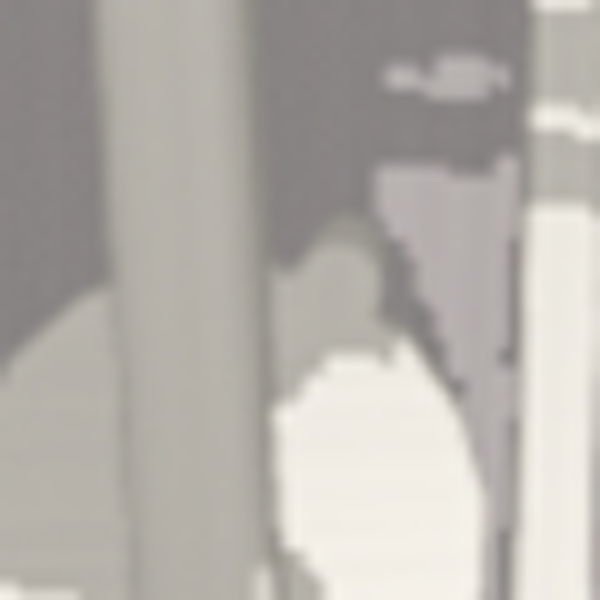

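Both the fit and the lever-to-pin gap put the cam at about 3.08–3.09, so the lever is about 3° short. Refined fixture pose: (563.7, -123.2, yaw 0.069). I'll nudge the lever about 4 mm more from its left side.

```bash
python3 - <<'E'
from h import *
delta(fw((563.7,-123.2,.069),[[75,75+42,57]])[0],.069)
E
```

```text
t 12.47 pos [549.9 -69.5 217.1] rot [3.141 0.    0.089] F [-0.5 -0.9 -0.2] op 0.01
target [630.5  -1.3  57. ] tool shift mm [ 86.3 -60.8 160.1] frac [ 0.2157 -0.152   0.4003] turn 0.0063
```

```bash
python3 -m pendant '[0.108,-0.076,0,0.0065,1,0.108,-0.076,0,0,1,0,0,0.1,0,1,0,0,0.1,0,1,0,0,0.1,0,1,0,0,0.1,0,1,0,0,0,0,1,0,0,0,0,1]'
python3 - <<'E'
from h import *
delta(fw((563.7,-123.2,.069),[[75,75+22,57]])[0],.069)
delta(fw((563.7,-123.2,.069),[[75,75+15.5,57]])[0],.069)
E
```

```text
t: 13.48
eef_pos: [632.5, -2.0, 58.5]
tcp_rot: [3.141, -0.002, 0.069]
ft_force: [-0.6, -0.1, 0.2]
opening: 0.003
t 13.47 pos [632.5  -2.   58.5] rot [ 3.141e+00 -2.000e-03  6.900e-02] F [-0.6 -0.1  0.2] op 0.0
target [631.8 -21.3  57. ] tool shift mm [-1.9 19.2  1.5] frac [-0.0049  0.048   0.0038] turn -0.0
t 13.47 pos [632.5  -2.   58.5] rot [ 3.141e+00 -2.000e-03  6.900e-02] F [-0.6 -0.1  0.2] op 0.0
target [632.3 -27.7  57. ] tool shift mm [-1.9 25.7  1.5] frac [-0.0049  0.0642  0.0038] turn -0.0
```

```bash
python3 -m pendant '[-0.004,0.03,0,0,1,0,0.018,0,0,1,0,0.006,0,0,1]' | tail -4;  python3 -m pendant '[0,0.005,0,0,1,0,0.003,0,0,1]';  python3 -m pendant '[0,0.002,0,0,1,0,0,0,0,1,0,0,0,0,1]'
```

```text
eef_pos: [632.1, -23.9, 57.9]
tcp_rot: [-3.142, -0.001, 0.068]
ft_force: [-0.3, 4.3, 3.9]
opening: 0.004
t: 14.1
eef_pos: [632.3, -26.2, 57.4]
tcp_rot: [-3.142, -0.001, 0.07]
ft_force: [0.6, 4.7, 4.4]
opening: 0.007
t: 14.48
eef_pos: [632.1, -27.1, 57.0]
tcp_rot: [3.142, -0.0, 0.069]
ft_force: [2.1, 5.3, 4.8]
opening: 0.006
```

Contact resumed where predicted, and the lever moved about 3.5 mm. Now I'll back off, lift and recheck from the same viewpoint.

```bash
python3 -m pendant '[0,-0.03,0,0,1,0,-0.035,0,0,1,0,0,-0.1,0,1,0,0,-0.1,0,1,0,0,-0.1,0,1,0,0,-0.1,0,1,-0.108,0.076,0,0,1,-0.1,0.076,0,0,1,0,0,0,0,1,0,0,0,0,1]'
python3 - <<'E'
from h import *
s=pr(); save('wrist','pics/w6.png'); im=cv2.imread('pics/w6.png')
for n,(x,y,w,h,k) in dict(a=(180,30,200,120,4),b=(180,140,200,120,4)).items():
    c=im[y:y+h,x:x+w]; c=np.uint8(255*(c/255.)**.6); cv2.imwrite(f'pics/w6{n}.png',cv2.resize(c,None,fx=k,fy=k,interpolation=cv2.INTER_CUBIC))
E
```

```text
t: 15.72
eef_pos: [551.8, -67.3, 217.1]
tcp_rot: [3.141, -0.0, 0.069]
ft_force: [0.5, -0.7, -0.1]
opening: 0.004
t 15.72 pos [551.8 -67.3 217.1] rot [ 3.141 -0.     0.069] F [ 0.5 -0.7 -0.1] op 0.0
```

View pics/w6a.png

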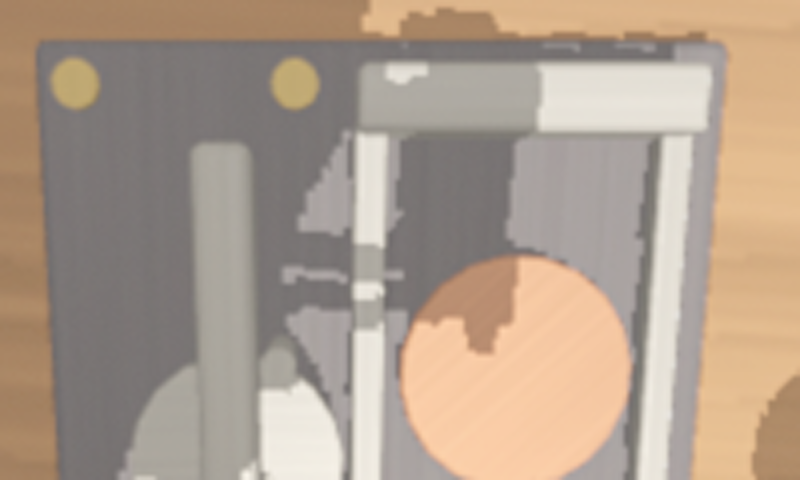

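View pics/w6b.png

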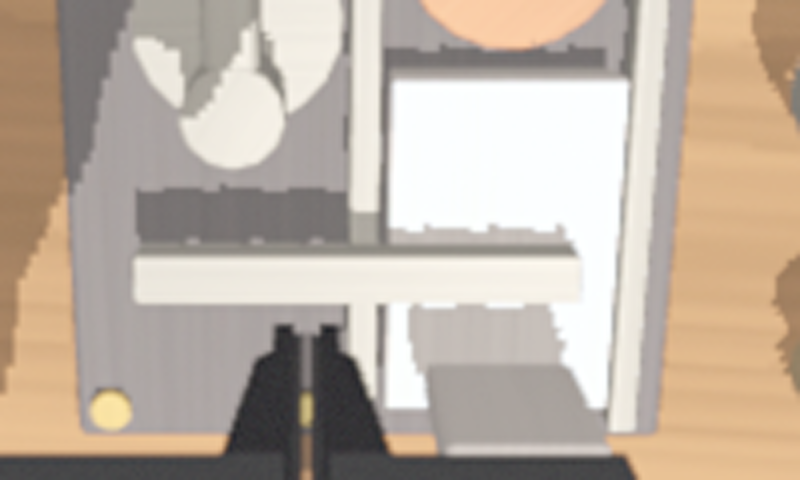

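The image is now square with the fixture, which confirms yaw 0.069. The lever runs from its end at (235,65) to the hub at (238,169), parallel to the slide's travel within about 0.01 rad. Next: the slide.

```bash
python3 - <<'E'
from h import *
delta(fw((563.7,-123.2,.069),[[-130,0,62]])[0],.069)
E
```

```text
t 15.78 pos [552.  -67.1 217. ] rot [ 3.141 -0.     0.07 ] F [-0.3  0.6  0. ] op 0.01
target [ 434.  -132.2   62. ] tool shift mm [-122.3   56.7  155. ] frac [-0.3057  0.1418  0.3874] turn 0.0003
```

```bash
python3 -m pendant '[-0.102,0.047,0,0,1,-0.102,0.047,0,0,1,-0.102,0.047,0,0,1,0,0,0,0,1,0,0,0.1,0,1,0,0,0.1,0,1,0,0,0.1,0,1,0,0,0.086,0,1,0,0,0,0,1,0,0,0,0,1]'
python3 - <<'E'
from h import *
delta(fw((563.7,-123.2,.069),[[-96-10,0,62]])[0],.069)
save('side','pics/side7.png'); cv2.imwrite('pics/side7c.png',cv2.resize(cv2.imread('pics/side7.png')[120:230,225:375],None,fx=5,fy=5,interpolation=cv2.INTER_CUBIC))
E
```

```text
t: 17.02
eef_pos: [434.3, -132.3, 63.3]
tcp_rot: [3.141, -0.001, 0.07]
ft_force: [-0.0, 0.1, 0.5]
opening: 0.005
t 17.02 pos [ 434.3 -132.3   63.3] rot [ 3.141e+00 -1.000e-03  7.000e-02] F [-0.   0.1  0.5] op 0.0
target [ 458.  -130.5   62. ] tool shift mm [23.7 -0.1  1.3] frac [ 0.0594 -0.0003  0.0032] turn 0.0004
```

View pics/side7c.png

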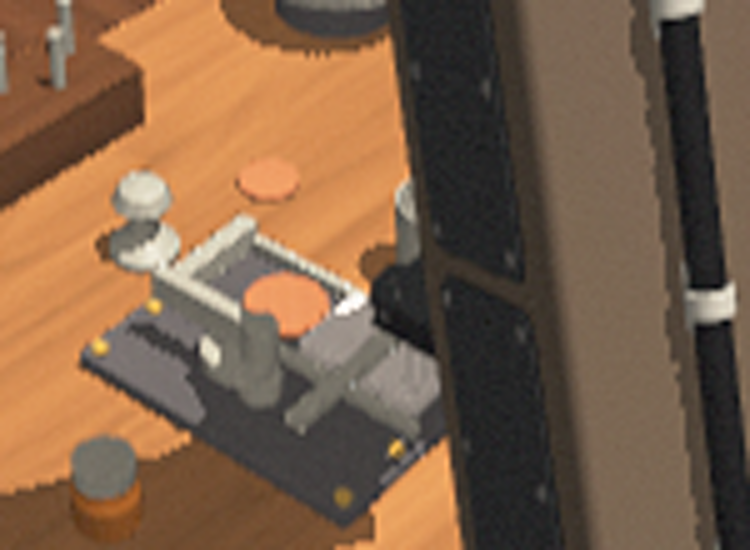

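The side view shows the slide still back, the lever over its low point, and the arm behind the plate. Pushing forward.

```bash
python3 -m pendant '[0.02,0,0,0,1,0.02,0,0,0,1,0.01,0,0,0,1,0.01,0,0,0,1,0.01,0,0,0,1]';python3 -m pendant '[0.01,0,0,0,1,0.01,0,0,0,1,0.01,0,0,0,1]'; python3 -c "
from h import *
s=pr(); d=s['eef_pos'][:2]-[563.7,-123.2]; print(d@[np.cos(.069),np.sin(.069)])"
```

```text
t: 17.7
eef_pos: [460.8, -130.5, 62.6]
tcp_rot: [-3.141, 0.001, 0.069]
ft_force: [-4.3, -1.9, 4.3]
opening: 0.006
t: 18.08
eef_pos: [472.7, -129.6, 62.6]
tcp_rot: [-3.141, 0.001, 0.069]
ft_force: [-5.7, -2.0, 3.2]
opening: 0.005
t 18.07 pos [ 472.7 -129.6   62.6] rot [-3.141e+00  1.000e-03  6.900e-02] F [-5.7 -2.   3.2] op 0.01
-91.22405536457893
```

```bash
python3 -m pendant '[0.01,0,0,0,1,0.01,0,0,0,1,0.01,0,0,0,1,0.01,0,0,0,1]'|sed -n '2p;4p';for i in 1; do :; done; python3 -m pendant '[0.005,0,0,0,1,0.005,0,0,0,1]'|sed -n '2p;4p'; python3 -m pendant '[0.004,0,0,0,1,0,0,0,0,1]'|sed -n '2p;4p'
```

```text
eef_pos: [488.7, -128.5, 62.6]
ft_force: [-5.2, -2.1, 4.4]
eef_pos: [492.6, -128.3, 62.6]
ft_force: [-5.5, -1.3, 5.1]
eef_pos: [494.0, -128.1, 62.6]
ft_force: [-6.1, -2.7, 4.5]
```

```bash
python3 -m pendant '[0.003,0,0,0,1,0,0,0,0,1]'|sed -n '2p;4p'; python3 -m pendant '[0.003,0,0,0,1,0,0,0,0,1]'|sed -n '2p;4p'; python3 -m pendant '[0.003,0,0,0,1,0,0,0,0,1]'|sed -n '2p;4p'
```

```text
eef_pos: [494.0, -128.1, 62.6]
ft_force: [-13.9, -5.1, 8.4]
eef_pos: [494.0, -128.0, 62.5]
ft_force: [-20.5, -7.4, 13.8]
eef_pos: [494.0, -127.9, 62.6]
ft_force: [-27.1, -10.5, 17.8]
```

Firm stop at about 36 mm of travel. Withdrawing.

```bash
python3 -m pendant '[-0.03,0,0,0,1,-0.05,0,0,0,1,-0.03,0,0,0,1,0,0,-0.1,0,1,0,0,-0.1,0,1,0,0,-0.1,0,1,0,0,-0.1,0,1,0.1,-0.05,0,0,1,0.1,-0.05,0,0,1,0,0,0,0,1]'
python3 - <<'E'
from h import *
pr(); save('wrist','pics/w8.png'); im=cv2.imread('pics/w8.png'); c=im[10:270,150:450]; c=np.uint8(255*(c/255.)**.6); cv2.imwrite('pics/w8a.png',cv2.resize(c,None,fx=2.3,fy=2.3,interpolation=cv2.INTER_CUBIC))
print([(np.round(x['xyz'],1).tolist(),round(x['confidence'],2)) for x in env.landmark_of('disc','wrist')])
print('disc expected',fw((563.7,-123.2,.069),[[68,0,15]]))
E
```

```text
t: 21.08
eef_pos: [533.2, -84.3, 222.3]
tcp_rot: [3.142, -0.001, 0.071]
ft_force: [0.1, -0.3, -0.5]
opening: 0.005
t 21.07 pos [533.2 -84.3 222.3] rot [ 3.142e+00 -1.000e-03  7.100e-02] F [ 0.1 -0.3 -0.5] op 0.01
[([633.7, -114.9, 18.0], 0.64)]
disc expected [[ 631.53819021 -118.51172222   15.        ]]
```

View pics/w8a.png

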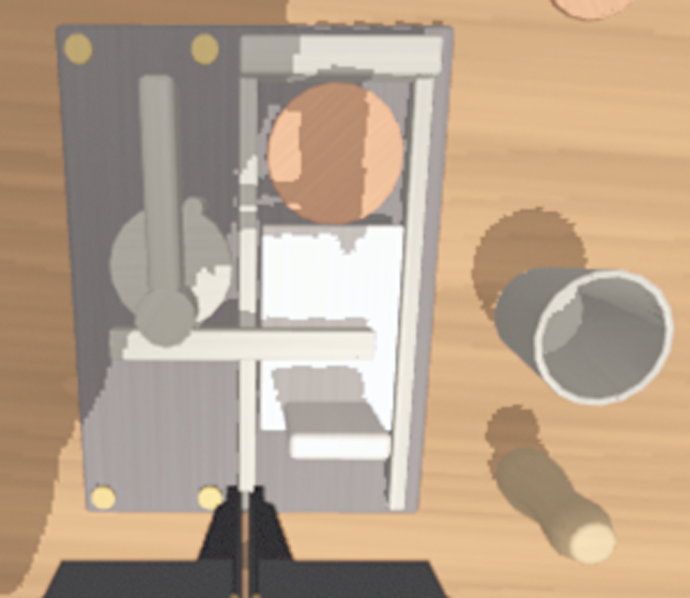

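The wrist view shows the disc seated between the stop face and the slide front, with the lever straight. I'll retreat clear and do one final check.

```bash
python3 -m pendant '[-0.1,0,-0.1,0,1,-0.1,0.1,-0.1,0,1,0,0.12,0,0,1,0,0.12,0,0,1,0,0.12,0,0,1,0,0.12,0,0,1,0,0,0,0,1,0,0,0,0,1]'
python3 - <<'E'
from h import *
pr(); im=save('top','pics/top9.png'); overlay('top',im,(563.7,-123.2,0.069),3.1416,36,'pics/ot9.png',(215,120,365,250),5)
E
```

```text
t: 22.18
eef_pos: [470.4, -318.1, 298.6]
tcp_rot: [-3.141, 0.0, 0.068]
ft_force: [0.1, 0.4, 0.3]
opening: 0.006
t 22.18 pos [ 470.4 -318.1  298.6] rot [-3.141  0.     0.068] F [0.1 0.4 0.3] op 0.01
```

View pics/ot9.png

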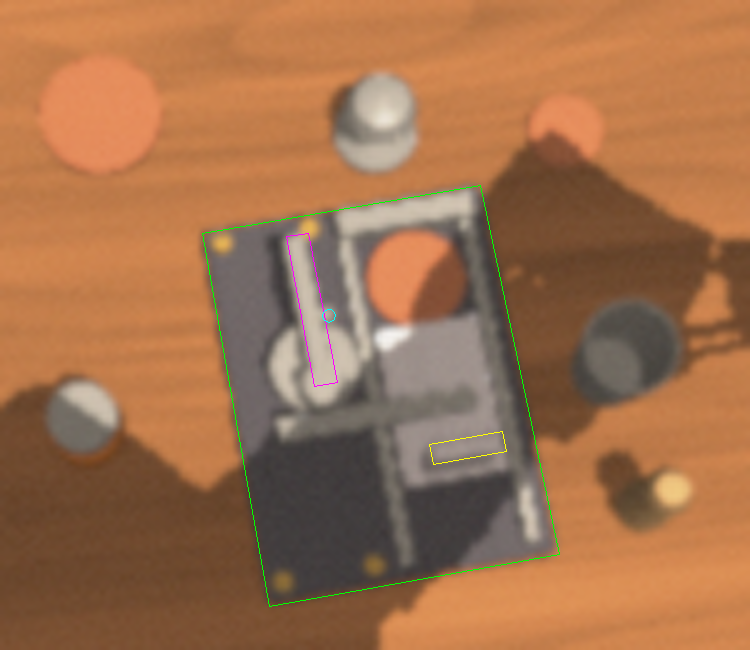

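The top view shows the lever parallel to the travel, the slide 36 mm forward, the disc at the stop, and the bystanders where they were.

```bash
python3 -c "
from h import *
print(env.job_done()); pr()"
```

```text
the job is handed in; nothing more can be done
None
the job is handed in; nothing more can be done
```

The job is done and handed in at about 22 s. The cam is at its low point, and the slide is fully home with the copper disc held against the end stop.

- **Lever:** I pushed it round with the closed fingertips by its outer left side. My first check disagreed with the plan: it was about 3° short, because I had assumed the fingertips were thicker than they are. A second nudge of about 3.5 mm brought it parallel to the slide's travel, at a cam angle of about 3.13 against a target of 3.14, accurate to about 0.02.
- **Slide:** I then pushed it by its upright plate with 5–6 N until it stopped firmly after about 36 mm of travel, pressing to about 34 N on the wrist.
- **Last checks:** The disc lies against the stop face with the slide front on it, and its measured position is within about 4 mm of where it should be. The lever was still straight after the slide push. The beaker, file handle, jar and doming stake looked undisturbed in the last top view; the hammer, bowl and ring were outside that view, and the fingers never worked near them. The gripper is withdrawn and touching nothing. The final top-view overlay still shows a 2–3 mm sideways offset on the lever, which I put down to camera calibration.

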